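Lift a flat lamp onto the narrow test stand with a lifter

TASK

Put the round flat lamp from the infeed tray on the test stand for its burn-in test: slide the lifter's blade under it (the two stop pins on the tray keep it from running away), lift it, and set it down gently, level and centred on the top edges of the stand's two thin upright plates, lens side down as it lies now. Then lay the lifter down flat on the open bench, clear of tray and stand. The gripper itself must never touch the lamp, the lamp must not be dropped, and leave the bulb holder, the meter and the screw bin where they are.

Things in the scene. Friction and masses are not known exactly. Their poses are not given: they have to be found in the camera images.
- lamp: Round flat LED ceiling lamp, white plastic, 110 mm across, 15 mm thick, about 0.18 kg. Origin: centre of its underside; z up. Underside flat out to 46 mm radius, then bevelled: the rim (55 mm radius) begins 5 mm above the underside. At the start it lies on the tray, 6 to 28 mm short of the stop pins.
- tray: Fixed dark steel slab, top 20 mm above the bench, 140 mm wide (y). Origin: at bench level, under the lamp's centre when the lamp touches both stop pins. x points from the open front edge (x = -120 mm) towards the pins; rear edge x = +75. Pins: 8 mm thick, 10 mm tall above the tray's top, at x = 48, y = +34 and -34 mm.
- stand: Fixed test stand: steel foot 110 x 130 x 6 mm and two upright aluminium plates, each 8 mm thick, 100 mm long in x, top edges 80 mm above the bench, at y = +39 and -39 mm (free gap 70 mm); open at the front (-x) and back. Origin: centre of the foot's underside, at bench level; z up.
- stand_top (a point): Point midway between the stand's two plates at the height of their top edges, axes as the stand's: here the lamp's origin belongs.
- lifter: Lifter (flat spatula), 0.16 kg, blade down on the bench. Origin: at underside level, below the grip; x to the tip, z up. Steel blade 44 wide, 2 thick, x = 22 to 130 mm, underside z = 0. Upright neck 24 wide, x = 22 to 34, up to z = 50; the lamp's rim can run up against it. Black handle 20 wide (y), z = 28 to 52, x = -64 to 24; a foot under its rear end (x = -62 to -50) reaches z = 0.
- lifter_grip (a point): Grip point on the lifter: middle of the handle, 40 mm above the lifter's underside; grasp across the 20 mm width (lifter's y).
- lifter_tip (a point): Middle of the blade's front edge, at its underside.
- bulb_holder: Bystander: black lamp socket, 72 mm across, with a white bulb upright in it, 160 mm high in all. Origin: centre of its underside.
- meter: Bystander: grey hand meter, 130 x 75 x 35 mm. Origin: centre of its underside.
- screw_bin: Bystander: grey open bin, 120 x 100 x 50 mm. Origin: centre of its underside.
Not all that is in view belongs to the job. Of the things like the lamp, leave any that is brown or green; of the rest the smaller one is meant.

How it is judged:
On the way:
1. the lamp is carried on the lifter's blade, clear of the tray (its underside more than 45 mm above the bench) (contact force between lamp and lifter above 0.5 N and height (world z) of lamp above 0.045 m and contact force between lamp and tray below 0.1 N), for 0.2 s.
At the end, for the whole second after the job is handed in: The lamp rests level (within 0.06 rad, lens side down) and still on the stand's two plates, its centre within 15 mm of the stand's centre along the plates and 12 mm across them; the lifter lies still and flat on the bench (underside within 5 mm of it), touching neither tray, stand nor lamp (x of lamp in the frame of stand_top between -0.015 and 0.015 m and y of lamp in the frame of stand_top between -0.012 and 0.012 m and z of lamp in the frame of stand_top between -0.004 and 0.004 m and angle between lamp's own z axis and vertical below 0.06 rad and linear speed of each of lamp, lifter below 0.01 m/s and contact force between lamp and stand above 0.5 N and height (world z) of lifter below 0.005 m and angle between lifter's own z axis and vertical below 0.08 rad and contact force between lifter and tray below 0.1 N and contact force between lifter and stand below 0.1 N and contact force between lifter and lamp below 0.1 N).
It fails at once if the gripper or arm touches the lamp (contact force between lamp and the fingers above 0.5 N or contact force between lamp and the arm above 0.5 N).
It fails at once if the lamp is set on the stand hard (more than 20 N) (contact force between lamp and stand above 20 N).
It fails at once if the lamp falls to the bench (height (world z) of lamp below 0.012 m).
It fails at once if a bystander is moved by more than 20 mm (distance of any of bulb_holder, meter, screw_bin from where it was at the start of the episode above 0.02 m).
It also fails if it takes over 69 s, if anything falls off the work surface, if the arm or the gripper's body presses on something with over 40 N, if the wrist force passes 120 N, or if a joint passes its speed limit or range.

ROBOT

A 6-joint arm with a two-finger parallel gripper is mounted at the origin on the work surface. World frame = base frame: x ahead of the robot, y to its left, z up, the work surface at z = 0. Lengths are in m, angles in rad, forces in N, time in s.
With the tool pointing down it reaches from about 0.35 to 0.925 m from the base axis. Payload 6.4 kg.
Tool frame: the origin (TCP) lies on the centre line of the jaws, within the pads' length; the fingertips stand 19 mm ahead of it and the grasp point (between the pads) is the TCP; z points along the fingers, x is the direction in which the jaws open and shut, and the axes are right-handed (so a half turn about z gives the same grasp; the last joint's range is limited). The gripper opens to 94 mm and grips with 3 to 60 N. Pads are 16 mm wide; open, the fingers measure 119 mm over their backs; the gripper's body (75 mm by 177 mm) begins 78 mm behind the grasp point.
Start: joints at [-1.327, 0.245, 1.558, -0, 1.339, -0.174], TCP at [0.264, -0.594, 0.224] pointing down, gripper open.
Joint ranges: [-3.13, 3.13], [-1.02, 2.26], [0.13, 2.54], [-0.95, 4.09], [0.21, 2.88], [-2.74, 2.74]. Speed limits (rad/s): [2.57, 2.57, 3.14, 3.14, 3.14, 3.14].

INTERFACE

Orientations are given as a unit quaternion [w, x, y, z].
In Python, from station import sense, capture, camera_params, hand_in gives the robot as it stands. The module is installed in compiled form; this text tells all that it offers.
- The arm moves only by the tool play_rows, never from a script. Its argument "deltas" is a list of rows, each an object with "fingers": the finger opening in mm, from 0 to 94; "slide": the shift along the tool's x, y, z in mm, a list of three; "twist": the turn about the tool's z in rad. A call has 1 to 8 rows; each row shifts and turns the pose as measured when the row begins, along the tool's axes as they then stand; what a row does not reach is not made up. A row lasts 1/12 s, in which the tool goes at most 41.7 mm and 7.16 degrees, less where a joint would pass 70% of its speed; a pose out of reach is approached as far as the arm can. A call is refused whole if a number of a shift passes 41.7 or a number of a turn 0.125, either way. A call with a gripper value outside its range is refused whole. The fingers move at their own pace and stop on an object; "squeeze" is the grip in N (left out, the last holds). Time passes only in rows, so rows that do not move let the fingers close. It gives the time, the measured TCP pose, the force and the opening at its end, in the units of the state.
- sense(): the state, without advancing time (a new reading comes with each control period).
- capture(name): name is "scene" or "top" or "wrist"; returns the picture (480x640x3 uint8, blue, green, red); there is no depth.
- camera_params(name): a dict with "fx", "fy", "cx", "cy" (pixels), "R" (3x3) and "t" (3): a world point X has camera coordinates R X + t; the wrist camera has in their place "hand_eye" (4x4, takes a point from camera to tool coordinates, whose origin is the TCP and whose axes are the tool frame's). Camera axes: x right, y down, z forward; pixel columns grow to the right and rows downward; lengths in m; the calibration is good to about 2 mm. A picture is of the moment at which its call begins: read the wrist's pose just before it. camera_params takes no time and is no camera call.
- hand_in(): hands the job in, once; it reports no verdict.
The state is a dict: "clock": time; "joint_positions": joint angles; "dq": joint speeds; "joint_torque": joint torques, N m; "tcp_pos": TCP position; "tcp_rot": TCP orientation; "contact_force": force on the tool from outside, world axes, zero at the start; "moment": the same for the moment, N m; "grip_width": opening from 0.0 (shut) to 1.0 (fully open).
Only numpy, scipy, OpenCV 4.12 (cv2) and the standard library are available. Lean on these libraries where they do the work, as an engineer would, in place of code of your own. Each camera call takes 0.05 s, during which the arm holds its last target. There are 200 camera calls.

## Working session

There is one attempt and no reset: what is moved stays moved. The work goes in short steps, Python scripts to look and compute and a tool call to move; the robot and the scene stay as the last step left them, time stands still between calls to the robot, and variables do not carry over. Pictures are saved under pics/ and viewed, about 8 in all and at most 12, crops included, and the job is handed in when it is done.

Besides the shell and the picture viewer there is one more tool, called as name(argument=value, ...), one argument or row to a line, values as JSON. play_rows: Moves the arm, as the interface text tells. Its arguments: {"type":"object","properties":{"deltas":{"type":"array","items":{"type":"object","properties":{"fingers":{"type":"number"},"slide":{"type":"array","items":{"type":"number"}},"twist":{"type":"number"}}}},"squeeze":{"type":"number"}},"required":["deltas"]}

```bash
mkdir -p pics
python3 - <<'E'
from station import *
import cv2,json
for n in("scene","top"):
    im=capture(n);cv2.imwrite(f"pics/{n}0.png",im)
    p=camera_params(n);print(n,{k:(v.tolist() if hasattr(v,'tolist') else v) for k,v in p.items()})
print(camera_params("wrist"));s=sense();print(s)
E
```

```text
scene {'fx': 616.0760487753076, 'fy': 616.0760487753076, 'cx': 326.1909500300491, 'cy': 243.63078861862942, 'R': [[0.39754755286645316, 0.9175796760387391, 0.0018658323979604866], [0.5370414769361026, -0.2310270972938574, -0.811303230836821], [-0.7440042978774951, 0.32353364343854135, -0.584622601601408]], 't': [-0.2166624467544263, -0.23837175712965838, 2.3132116747116753]}
top {'fx': 503.94288853929083, 'fy': 503.94288853929083, 'cx': 311.38689817017985, 'cy': 241.66739054755408, 'R': [[-0.023736602145753405, -0.9997139819444995, -0.0029202779400640958], [-0.9984002451613366, 0.02385515424161035, -0.051262872314105465], [0.05131787388773542, 0.0016987998063307524, -0.9986809249699627]], 't': [-0.002143824651300143, 0.5836442746597194, 1.5939248229210086]}
{'fx': 344.02809343274185, 'fy': 344.02809343274185, 'cx': 320.12103405308176, 'cy': 243.03879458381266, 'hand_eye': array([[ 9.99999954e-01, -2.99340183e-04,  5.00418938e-05,
        -4.48141042e-04],
       [ 2.78103523e-04,  9.69817434e-01,  2.43832048e-01,
        -6.95887640e-02],
       [-1.21520231e-04, -2.43832023e-01,  9.69817473e-01,
        -1.59766795e-01],
       [ 0.00000000e+00,  0.00000000e+00,  0.00000000e+00,
         1.00000000e+00]])}
{'clock': 0.1, 'joint_positions': array([-1.32707220e+00,  2.45758375e-01,  1.55886215e+00, -1.38480210e-05,
        1.33870750e+00, -1.74108056e-01]), 'dq': array([-0.00030587, -0.00071316, -0.00053653,  0.00155062,  0.00110316,
       -0.00123046]), 'joint_torque': array([ 8.17897148e-05, -4.16914380e+01, -3.15527952e+01,  6.86248275e-02,
        3.09828005e-02, -5.81810082e-05]), 'tcp_pos': array([ 0.26363146, -0.59358776,  0.22346259]), 'tcp_rot': array([-5.86897327e-04,  8.38385933e-01, -5.45076393e-01, -6.39123238e-04]), 'contact_force': array([ 0.23477411, -0.37035562, -1.07996752]), 'moment': array([-0.02783842, -0.00696957,  0.03202946]), 'grip_width': 0.9995458452504682}
```

View pics/top0.png

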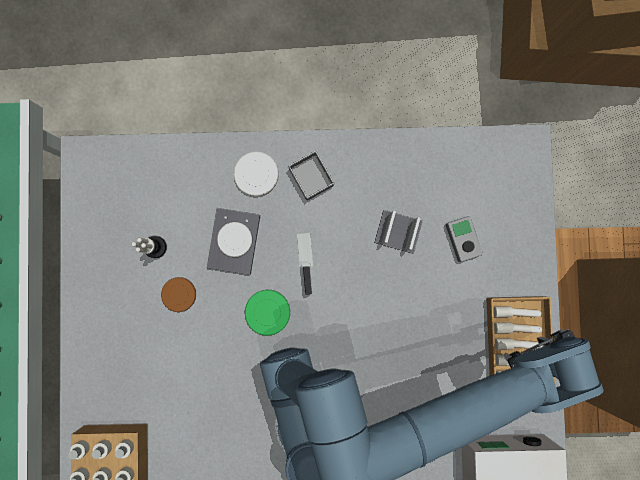

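View pics/scene0.png

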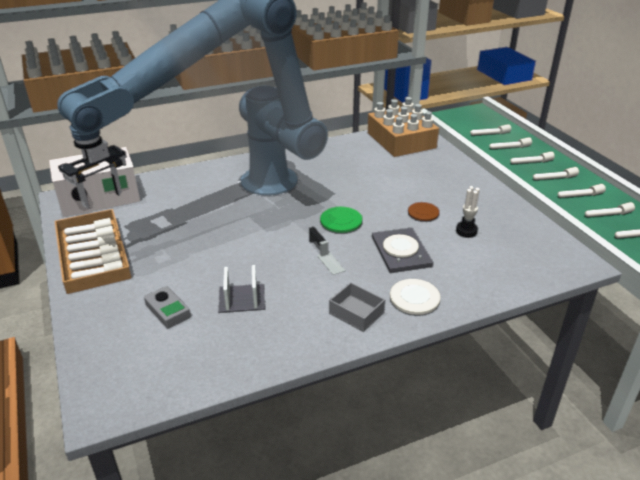

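Four things could be the lamp in the top view: the white one on the tray (235,239), a larger white one (256,174), a brown one (178,295) and a green one (267,312). By the description it's the smaller white one, on the tray, so I'll check that in a close crop.

Run:
```python
import cv2,numpy as np
im=cv2.imread("pics/top0.png")
a=cv2.resize(im[200:300,200:325],None,fx=6,fy=6,interpolation=cv2.INTER_CUBIC)
cv2.imwrite("pics/c1.png",a)
b=cv2.resize(im[195:275,365:490],None,fx=6,fy=6,interpolation=cv2.INTER_CUBIC)
cv2.imwrite("pics/c2.png",b)
```

```text
(no output)
```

View pics/c1.png

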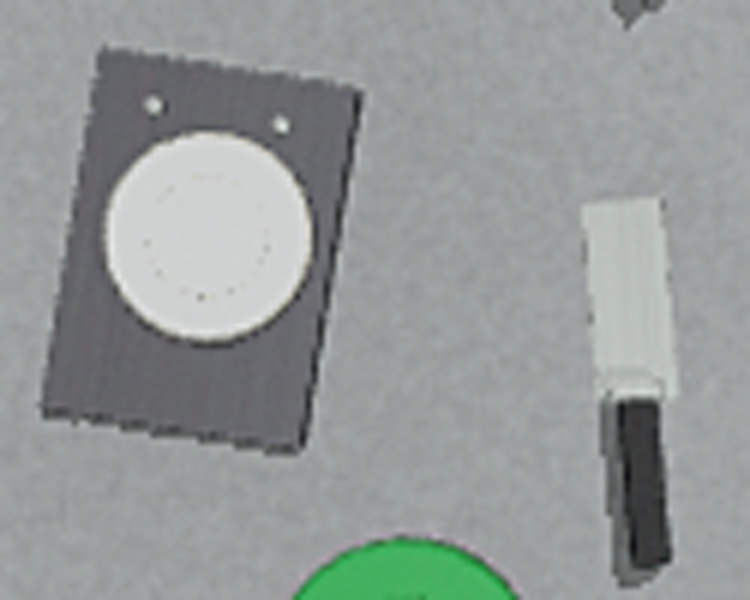

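View pics/c2.png

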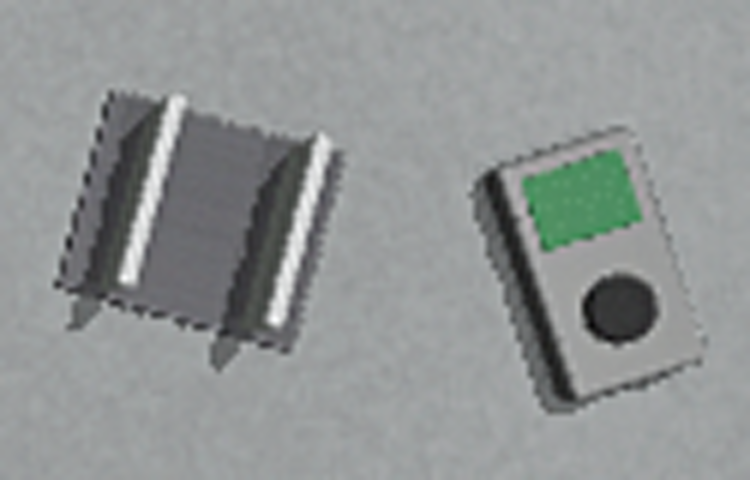

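```bash
cat > h.py <<'E'
import numpy as np
from station import *
def px(n,pts,z):
    p=camera_params(n);R=np.array(p["R"]);t=np.array(p["t"]);c=-R.T@t
    d=np.c_[(np.array(pts)[:,0]-p["cx"])/p["fx"],(np.array(pts)[:,1]-p["cy"])/p["fy"],np.ones(len(pts))]@R
    return (c+d*((z-c[2])/d[:,2])[:,None])[:,:2]
def fit(local,world):
    l=np.array(local,float);w=np.array(world);lc,wc=l.mean(0),w.mean(0)
    a=(l-lc);b=(w-wc);th=np.arctan2((a[:,0]*b[:,1]-a[:,1]*b[:,0]).sum(),(a*b).sum())
    c,s=np.cos(th),np.sin(th);R=np.array([[c,-s],[s,c]]);t=wc-R@lc
    return t,th,np.abs(w-(l@R.T+t)).max(1)
E
python3 - <<'E'
from h import *
def c(pts,o,z): return px("top",(np.array(pts)+.5)/6-.5+o,z)
np.set_printoptions(precision=4,suppress=True)
o=[200,200]
print("lamp",c([(209,236)],o,.035))
w=np.r_[c([(103,47),(362,92),(302,453),(43,413)],o,.02),c([(153,105),(281,125)],o,.03)]
print("tray",fit([(.075,.07),(.075,-.07),(-.12,-.07),(-.12,.07),(.048,.034),(.048,-.034)],w))
w=np.r_[c([(582,206),(662,199),(677,396)],o,.002),c([(617,400),(660,400),(672,560),(632,568)],o,.052)]
print("lifter",fit([(.13,.022),(.13,-.022),(.022,-.022),(.024,.01),(.024,-.01),(-.064,-.01),(-.064,.01)],w))
o=[365,195]
w=np.r_[c([(110,92),(345,152),(290,352),(58,285)],o,.006),c([(178,97),(128,283),(324,135),(274,325)],o,.08)]
print("stand",fit([(.055,.065),(.055,-.065),(-.055,-.065),(-.055,.065),(.05,.039),(-.05,.039),(.05,-.039),(-.05,-.039)],w))
E
```

```text
lamp [[0.5969 0.2265]]
tray (array([0.6128, 0.2291]), np.float64(-0.1779727621054615), array([0.001 , 0.0016, 0.0006, 0.0011, 0.0017, 0.0011]))
lifter (array([0.4827, 0.0015]), np.float64(0.06376981076689478), array([0.0008, 0.0009, 0.0016, 0.0006, 0.0022, 0.0028, 0.0005]))
stand (array([ 0.6106, -0.2953]), np.float64(-0.2928951666040743), array([0.0014, 0.0009, 0.0012, 0.001 , 0.0007, 0.0008, 0.0005, 0.0003]))
```

```bash
cat >> h.py <<'E'
from scipy.spatial.transform import Rotation as Ro
def Rt(): 
    q=sense()["tcp_rot"];return Ro.from_quat(np.r_[q[1:],q[0]]).as_matrix()
def plan(xyz,yaw):
    """tool twist to lifter yaw, then slide (mm) in the twisted tool frame"""
    s=sense();R=Rt();a=np.arctan2(R[1,0],R[0,0]);tw=-((yaw-np.pi/2-a+np.pi)%(2*np.pi)-np.pi)
    R2=R@Ro.from_euler('z',tw).as_matrix()
    d=R2.T@(np.array(xyz)-s["tcp_pos"])*1000
    print("t %.2f"%s["clock"],"tcp",np.round(s["tcp_pos"],4),"tilt",np.round(R[2],4),"yaw %.4f"%(a+np.pi/2),"F",np.round(s["contact_force"],1),"w %.3f"%s["grip_width"])
    print("twist %.4f"%tw,"slide",np.round(d,1))
TR=(np.array([.6128,.2291]),-.178);ST=(np.array([.6106,-.2953]),-.293)
def loc(F,x,y=0):
    c,s=np.cos(F[1]),np.sin(F[1]);return F[0]+[c*x-s*y,s*x+c*y]
E
python3 -c "
from h import *
plan([.4827,.0015,.14],.064)"
```

```text
t 0.10 tcp [ 0.2636 -0.5936  0.2235] tilt [-1.7e-03 -3.0e-04 -1.0e+00] yaw 0.4178 F [ 0.2 -0.4 -1.1] w 1.000
twist 0.3538 slide [-579.7 -256.7   84.4]
```

play_rows(
  deltas=[
    {"twist": 0.118, "slide": [0, 0, 0], "fingers": 60},
    {"twist": 0.118, "slide": [0, 0, 0], "fingers": 60},
    {"twist": 0.118, "slide": [0, 0, 0], "fingers": 60},
    {"slide": [-36, -16, 0], "twist": 0, "fingers": 60},
    {"slide": [-36, -16, 0], "twist": 0, "fingers": 60},
    {"slide": [-36, -16, 0], "twist": 0, "fingers": 60},
    {"slide": [-36, -16, 0], "twist": 0, "fingers": 60},
    {"slide": [-36, -16, 0], "twist": 0, "fingers": 60},
  ],
)

```text
clock: 0.77
tcp_pos: [0.3332, -0.4073, 0.2178]
tcp_rot: [-0.002, 0.719, -0.695, -0.005]
contact_force: [-0.0, -0.3, 0.2]
grip_width: 0.638
```

play_rows(
  deltas=[
    {"slide": [-36, -16, 5], "twist": 0, "fingers": 60},
    {"slide": [-36, -16, 5], "twist": 0, "fingers": 60},
    {"slide": [-36, -16, 5], "twist": 0, "fingers": 60},
    {"slide": [-36, -16, 5], "twist": 0, "fingers": 60},
    {"slide": [-36, -16, 5], "twist": 0, "fingers": 60},
    {"slide": [-36, -16, 5], "twist": 0, "fingers": 60},
    {"slide": [-36, -16, 5], "twist": 0, "fingers": 60},
    {"slide": [-36, -16, 5], "twist": 0, "fingers": 60},
  ],
)

```text
clock: 1.43
tcp_pos: [0.4527, -0.0992, 0.1774]
tcp_rot: [-0.002, 0.718, -0.696, -0.004]
contact_force: [1.3, -0.1, 0.3]
grip_width: 0.64
```

```bash
python3 -c "
from h import *
plan([.4827,.0015,.14],.064)"
```

```text
t 1.43 tcp [ 0.4527 -0.0992  0.1774] tilt [-0.0091  0.0028 -1.    ] yaw 0.0299 F [ 1.3 -0.1  0.3] w 0.640
twist -0.0341 slide [-98.2 -36.4  38.2]
```

play_rows(
  deltas=[
    {"slide": [-33, -12, 10], "twist": -0.034, "fingers": 60},
    {"slide": [-33, -12, 10], "twist": 0, "fingers": 60},
    {"slide": [-32, -12, 10], "twist": 0, "fingers": 60},
    {"slide": [0, 0, 0], "twist": 0, "fingers": 60},
    {"slide": [0, 0, 0], "twist": 0, "fingers": 60},
  ],
)

```text
clock: 1.85
tcp_pos: [0.4833, 0.0134, 0.1451]
tcp_rot: [-0.002, 0.734, -0.68, -0.005]
contact_force: [0.3, -0.6, 0.4]
grip_width: 0.644
```

```bash
python3 -c "
from h import *
import cv2
plan([.4827,.0015,.1],.064)
p=sense();cv2.imwrite('pics/w1.png',capture('wrist'))"
```

```text
t 1.85 tcp [0.4833 0.0134 0.1451] tilt [-0.0107  0.0045 -0.9999] yaw 0.0762 F [ 0.3 -0.6  0.4] w 0.644
twist 0.0122 slide [12.3  1.2 45. ]
```

View pics/w1.png

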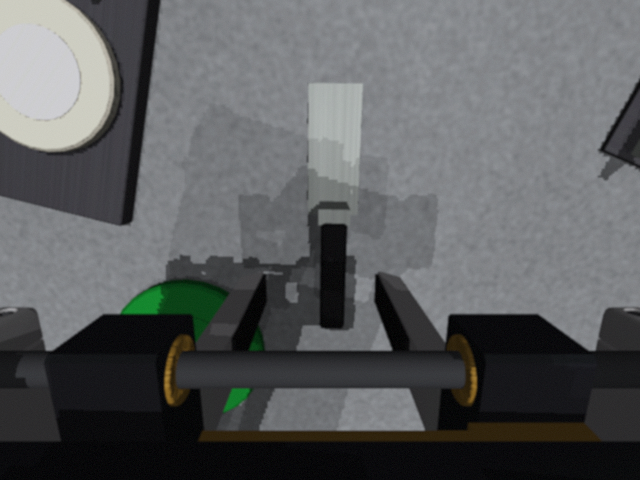

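```bash
cat >> h.py <<'E'
def pxw(pts,z):
    p=camera_params("wrist");H=np.array(p["hand_eye"]);s=sense();R=Rt()
    d=np.c_[(np.array(pts)[:,0]-p["cx"])/p["fx"],(np.array(pts)[:,1]-p["cy"])/p["fy"],np.ones(len(pts))]@(R@H[:3,:3]).T
    c=s["tcp_pos"]+R@H[:3,3]
    return (c+d*((z-c[2])/d[:,2])[:,None])[:,:2]
E
python3 -c "
from h import *
w=np.r_[pxw([(308,83),(363,84)],.002),pxw([(321,225),(346,224),(343,327),(322,327)],.052)]
t,th,r=fit([(.13,.022),(.13,-.022),(.024,.01),(.024,-.01),(-.064,-.01),(-.064,.01)],w);print(t,th,r)
plan([*t,.04],th)
plan([*t,.04],.064)"
```

```text
[0.48092268 0.00371329] 0.06457266231162662 [0.00078567 0.00113275 0.00185651 0.00118909 0.00240241 0.00232753]
t 1.90 tcp [0.483  0.0131 0.1449] tilt [-0.0113  0.0049 -0.9999] yaw 0.0750 F [-0.4  0.6  0.4] w 0.639
twist 0.0105 slide [ 10.4   2.2 104.8]
t 1.90 tcp [0.483  0.0131 0.1449] tilt [-0.0113  0.0049 -0.9999] yaw 0.0750 F [-0.4  0.6  0.4] w 0.639
twist 0.0110 slide [ 10.4   2.2 104.8]
```

play_rows(
  deltas=[
    {"slide": [10, 1.5, 0], "twist": 0.011, "fingers": 60},
    {"slide": [0, 0, 25], "twist": 0, "fingers": 60},
    {"slide": [0, 0, 30], "twist": 0, "fingers": 60},
    {"slide": [0, 0, 25], "twist": 0, "fingers": 60},
    {"slide": [0, 0, 12], "twist": 0, "fingers": 60},
    {"slide": [0, 0, 0], "twist": 0, "fingers": 60},
  ],
)

```text
clock: 2.4
tcp_pos: [0.4848, -0.008, 0.0542]
tcp_rot: [-0.004, 0.724, -0.689, -0.0]
contact_force: [0.3, 0.4, 0.4]
grip_width: 0.637
```

```bash
python3 -c "
from h import *
plan([.482,.003,.04],.064)"
```

```text
t 2.40 tcp [ 0.4848 -0.008   0.0542] tilt [-0.0058 -0.0051 -1.    ] yaw 0.0494 F [0.3 0.4 0.4] w 0.637
twist -0.0146 slide [-11.1   2.2  14.2]
```

play_rows(
  deltas=[
    {"slide": [-8, 2, 5], "twist": -0.01, "fingers": 60},
    {"slide": [0, 0, 0], "twist": 0, "fingers": 60},
    {"slide": [0, 0, 0], "twist": 0, "fingers": 60},
  ],
)

```text
clock: 2.65
tcp_pos: [0.483, -0.0036, 0.0506]
tcp_rot: [-0.004, 0.726, -0.688, 0.001]
contact_force: [0.3, -0.2, -0.2]
grip_width: 0.636
```

```bash
python3 -c "
from h import *
plan([.482,.003,.04],.064)"
```

```text
t 2.65 tcp [ 0.483  -0.0036  0.0506] tilt [-0.0047 -0.007  -1.    ] yaw 0.0537 F [ 0.3 -0.2 -0.2] w 0.636
twist -0.0103 slide [-6.6  0.7 10.6]
```

play_rows(
  deltas=[
    {"slide": [-6, 0.7, 6], "twist": -0.01, "fingers": 60},
    {"slide": [-3, 0.3, 4], "twist": -0.006, "fingers": 60},
    {"slide": [-1, 0, 3], "twist": 0, "fingers": 60},
    {"slide": [0, 0, 1], "twist": 0, "fingers": 60},
  ],
)

```text
clock: 2.98
tcp_pos: [0.4839, 0.0066, 0.0388]
tcp_rot: [-0.006, 0.732, -0.681, 0.004]
contact_force: [0.1, -0.4, 0.4]
grip_width: 0.638
```

```bash
python3 -c "
from h import *
plan([.482,.003,.04],.064)"
```

```text
t 2.98 tcp [0.4839 0.0066 0.0388] tilt [-0.0024 -0.0138 -0.9999] yaw 0.0713 F [ 0.1 -0.4  0.4] w 0.638
twist 0.0073 slide [ 3.5  2.1 -1.3]
```

play_rows(
  deltas=[
    {"slide": [0, 0, 0], "twist": 0, "fingers": 30},
    {"slide": [0, 0, 0], "twist": 0, "fingers": 10},
    {"slide": [0, 0, 0], "twist": 0, "fingers": 10},
    {"slide": [0, 0, 0], "twist": 0, "fingers": 10},
    {"slide": [0, 0, 0], "twist": 0, "fingers": 10},
  ],
  squeeze=40,
)

```text
clock: 3.4
tcp_pos: [0.4842, 0.0071, 0.0388]
tcp_rot: [-0.006, 0.732, -0.681, 0.004]
contact_force: [-0.1, -0.4, -0.2]
grip_width: 0.322
```

```bash
python3 -c "
from h import *
plan([.482,.003,.04],.064)"
```

```text
t 3.40 tcp [0.4842 0.0071 0.0388] tilt [-0.0023 -0.014  -0.9999] yaw 0.0725 F [-0.1 -0.4 -0.2] w 0.322
twist 0.0085 slide [ 3.9  2.4 -1.2]
```

play_rows(
  deltas=[
    {"slide": [0, 0, 0], "twist": 0, "fingers": 10},
    {"slide": [0, 0, 0], "twist": 0, "fingers": 10},
    {"slide": [0, 0, 0], "twist": 0, "fingers": 10},
    {"slide": [0, 0, 0], "twist": 0, "fingers": 10},
    {"slide": [0, 0, 0], "twist": 0, "fingers": 10},
    {"slide": [0, 0, 0], "twist": 0, "fingers": 10},
  ],
)

```text
clock: 3.9
tcp_pos: [0.4843, 0.0068, 0.0389]
tcp_rot: [-0.006, 0.732, -0.681, 0.004]
contact_force: [-0.0, -0.1, -0.7]
grip_width: 0.212
```

```bash
python3 -c "
from h import *
plan([*loc(TR,-.225),.1],TR[1])"
```

```text
t 3.90 tcp [0.4843 0.0068 0.0389] tilt [-0.0021 -0.0143 -0.9999] yaw 0.0722 F [-0.  -0.1 -0.7] w 0.212
twist 0.2502 slide [-241.9  137.1  -61.5]
```

play_rows(
  deltas=[
    {"slide": [0, 0, -12], "twist": 0, "fingers": 10},
    {"slide": [0, 0, -18], "twist": 0, "fingers": 10},
    {"slide": [0, 0, -18], "twist": 0, "fingers": 10},
    {"slide": [0, 0, -12], "twist": 0, "fingers": 10},
    {"slide": [0, 0, -5], "twist": 0, "fingers": 10},
    {"slide": [0, 0, 0], "twist": 0, "fingers": 10},
    {"slide": [0, 0, 0], "twist": 0, "fingers": 10},
  ],
)

```text
clock: 4.48
tcp_pos: [0.48, 0.0074, 0.1032]
tcp_rot: [-0.004, 0.732, -0.681, 0.0]
contact_force: [1.0, -0.3, -1.9]
grip_width: 0.21
```

```bash
python3 -c "
from h import *
plan([*loc(TR,-.225),.1],TR[1])
print(px('top',[(267,312)],.02))"
```

```text
t 4.48 tcp [0.48   0.0074 0.1032] tilt [-0.0046 -0.0064 -1.    ] yaw 0.0720 F [ 1.  -0.3 -1.9] w 0.210
twist 0.2500 slide [-241.7  133.6    4. ]
[[0.3639848  0.12949205]]
```

play_rows(
  deltas=[
    {"slide": [0, 0, 0], "twist": 0.08, "fingers": 10},
    {"slide": [0, 0, 0], "twist": 0.09, "fingers": 10},
    {"slide": [0, 0, 0], "twist": 0.06, "fingers": 10},
    {"slide": [-20, 11, 0], "twist": 0, "fingers": 10},
    {"slide": [-30, 16, 0], "twist": 0, "fingers": 10},
    {"slide": [-30, 16, 0], "twist": 0, "fingers": 10},
    {"slide": [-30, 16, 0], "twist": 0, "fingers": 10},
    {"slide": [-30, 16, 0], "twist": 0, "fingers": 10},
  ],
)

```text
clock: 5.15
tcp_pos: [0.4258, 0.1586, 0.0962]
tcp_rot: [-0.0, -0.64, 0.769, 0.004]
contact_force: [0.0, -1.2, -1.6]
grip_width: 0.213
```

```bash
python3 -c "
from h import *
plan([*loc(TR,-.225),.1],TR[1])"
```

```text
t 5.15 tcp [0.4258 0.1586 0.0962] tilt [-0.0041  0.0062 -1.    ] yaw -0.1827 F [ 0.  -1.2 -1.6] w 0.213
twist -0.0047 slide [-102.5   53.5   -3.1]
```

play_rows(
  deltas=[
    {"slide": [-28, 14, -1], "twist": 0, "fingers": 10},
    {"slide": [-28, 14, -1], "twist": 0, "fingers": 10},
    {"slide": [-20, 12, -1], "twist": 0, "fingers": 10},
    {"slide": [-9, 5, 0], "twist": 0, "fingers": 10},
    {"slide": [0, 0, 0], "twist": 0, "fingers": 10},
    {"slide": [0, 0, 0], "twist": 0, "fingers": 10},
  ],
)

```text
clock: 5.65
tcp_pos: [0.3876, 0.2582, 0.0931]
tcp_rot: [-0.006, -0.643, 0.766, 0.007]
contact_force: [0.4, -1.0, -1.2]
grip_width: 0.207
```

```bash
python3 -c "
from h import *
plan([*loc(TR,-.225),.061],TR[1])"
```

```text
t 5.65 tcp [0.3876 0.2582 0.0931] tilt [ 3.000e-04  1.780e-02 -9.998e-01] yaw -0.1745 F [ 0.4 -1.  -1.2] w 0.207
twist 0.0035 slide [-11.3  -2.4  32. ]
```

play_rows(
  deltas=[
    {"slide": [-7, 0, 8], "twist": 0, "fingers": 10},
    {"slide": [-3, 0, 8], "twist": 0, "fingers": 10},
    {"slide": [-1, 0, 6], "twist": 0, "fingers": 10},
    {"slide": [0, 0, 3], "twist": 0, "fingers": 10},
    {"slide": [0, 0, 0], "twist": 0, "fingers": 10},
  ],
)

```text
clock: 6.07
tcp_pos: [0.3891, 0.2658, 0.0642]
tcp_rot: [-0.008, -0.641, 0.767, 0.007]
contact_force: [-0.6, -0.1, -2.2]
grip_width: 0.209
```

```bash
cat >> h.py <<'E'
def st(F,z=.0612):
    s=sense();R=Rt();p=s["tcp_pos"];phi=R[2,1]+.0143
    c,q=np.cos(F[1]),np.sin(F[1]);d=p[:2]-F[0]
    print("frame xy of lifter origin mm",np.round(np.array([c*d[0]+q*d[1]-.0025,-q*d[0]+c*d[1]])*1000,1),"phi %.4f"%phi,"tip z %.4f root z %.4f"%(p[2]-.0389-.13*phi,p[2]-.0389-.022*phi))
    plan([*loc(F,-.089+.0025),z],F[1])
E
python3 -c "
from h import *
st(TR)"
```

```text
frame xy of lifter origin mm [-229.2   -3.5] phi 0.0352 tip z 0.0207 root z 0.0245
t 6.07 tcp [0.3891 0.2658 0.0642] tilt [ 0.0034  0.0209 -0.9998] yaw -0.1785 F [-0.6 -0.1 -2.2] w 0.209
twist -0.0005 slide [  -3.5 -140.2    0. ]
```

```bash
python3 -c "
from h import *
import cv2
cv2.imwrite('pics/w2.png',capture('wrist'))"
```

```text
(no output)
```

View pics/w2.png

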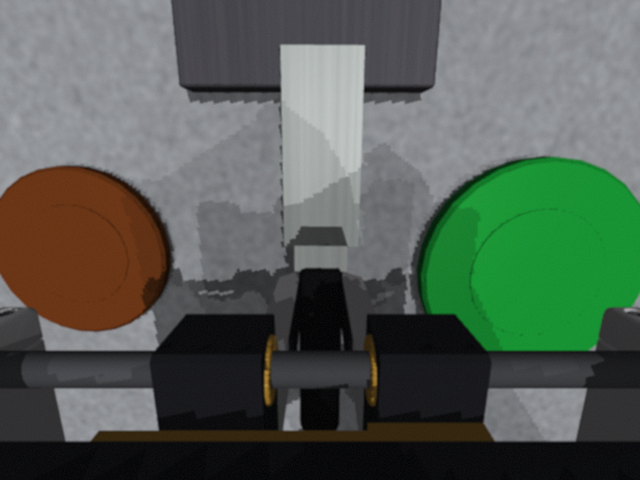

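```bash
python3 -c "
from h import *
w=pxw([(181,83),(435,84),(173,0),(441,0)],.02);R=Rt();s=sense()
print(w)
for a in w: print(np.round((R.T@(np.r_[a,.02]-s['tcp_pos']))*1000,1))
print(loc(TR,-.12,.07),loc(TR,-.12,-.07))
for a in pxw([(281,45),(364,45)],.0225): print(np.round((R.T@(np.r_[a,.0225]-s['tcp_pos']))*1000,1))
"
```

```text
[[0.50803436 0.32055805]
 [0.48315267 0.18517958]
 [0.54642414 0.31354833]
 [0.5222159  0.17854227]]
[ -75.1 -108.1   41.9]
[  62.5 -107.7   42.4]
[ -75.1 -147.1   41.1]
[  62.1 -147.3   41.6]
[0.50709033 0.31924137] [0.48230172 0.1814534 ]
[ -20.2 -125.9   39.2]
[  23.  -125.9   39.4]
```

play_rows(
  deltas=[
    {"slide": [-5, -2, 0], "twist": 0, "fingers": 10},
    {"slide": [-2, -4, 0], "twist": 0, "fingers": 10},
    {"slide": [0, -5, 0], "twist": 0, "fingers": 10},
    {"slide": [0, -5, 0], "twist": 0, "fingers": 10},
    {"slide": [0, 0, 0], "twist": 0, "fingers": 10},
  ],
)

```text
clock: 6.53
tcp_pos: [0.4093, 0.2698, 0.0652]
tcp_rot: [-0.007, -0.641, 0.768, 0.006]
contact_force: [0.2, 0.5, -1.8]
grip_width: 0.213
```

```bash
sed -i 's/^TR=(np.array(\[.6128,.2291\])/TR=(np.array([.6134,.2325])/' h.py; python3 -c "
from h import *
st(TR)"
```

```text
frame xy of lifter origin mm [-209.9    0.6] phi 0.0325 tip z 0.0221 root z 0.0256
t 6.53 tcp [0.4093 0.2698 0.0652] tilt [ 0.0021  0.0182 -0.9998] yaw -0.1797 F [ 0.2  0.5 -1.8] w 0.213
twist -0.0017 slide [   0.6 -121.     1.8]
```

play_rows(
  deltas=[
    {"slide": [0, -4, 2], "twist": 0, "fingers": 10},
    {"slide": [0, -5, 0.5], "twist": 0, "fingers": 10},
    {"slide": [0, -5, 0.3], "twist": 0, "fingers": 10},
    {"slide": [0, -5, 0.3], "twist": 0, "fingers": 10},
    {"slide": [0, -5, 0.3], "twist": 0, "fingers": 10},
    {"slide": [0, -5, 0.3], "twist": 0, "fingers": 10},
  ],
)

```text
clock: 7.03
tcp_pos: [0.4396, 0.2648, 0.0618]
tcp_rot: [-0.007, -0.641, 0.768, 0.007]
contact_force: [-5.8, 1.0, 5.0]
grip_width: 0.21
```

```bash
python3 -c "
from h import *
st(TR)"
```

```text
frame xy of lifter origin mm [-179.2    1.1] phi 0.0351 tip z 0.0183 root z 0.0221
t 7.03 tcp [0.4396 0.2648 0.0618] tilt [ 0.0015  0.0208 -0.9998] yaw -0.1794 F [-5.8  1.   5. ] w 0.210
twist -0.0014 slide [  1.1 -90.2  -1.3]
```

play_rows(
  deltas=[
    {"slide": [0, -4, -2], "twist": 0, "fingers": 10},
    {"slide": [0, -5, -0.5], "twist": 0, "fingers": 10},
    {"slide": [0, -5, 0], "twist": 0, "fingers": 10},
    {"slide": [0, -5, 0], "twist": 0, "fingers": 10},
  ],
)

```text
clock: 7.37
tcp_pos: [0.4595, 0.2607, 0.0628]
tcp_rot: [-0.008, -0.641, 0.768, 0.008]
contact_force: [-2.3, 0.6, 0.4]
grip_width: 0.211
```

```bash
python3 -c "
from h import *
st(TR)"
```

```text
frame xy of lifter origin mm [-159.     0.5] phi 0.0373 tip z 0.0190 root z 0.0231
t 7.37 tcp [0.4595 0.2607 0.0628] tilt [ 0.0026  0.023  -0.9997] yaw -0.1795 F [-2.3  0.6  0.4] w 0.211
twist -0.0015 slide [  0.5 -70.   -0. ]
```

play_rows(
  deltas=[
    {"slide": [0, -5, -0.7], "twist": 0, "fingers": 10},
    {"slide": [0, -6, -0.3], "twist": 0, "fingers": 10},
    {"slide": [0, -6, 0], "twist": 0, "fingers": 10},
    {"slide": [0, -6, 0], "twist": 0, "fingers": 10},
    {"slide": [0, -6, 0], "twist": 0, "fingers": 10},
  ],
)

```text
clock: 7.78
tcp_pos: [0.4899, 0.2552, 0.0628]
tcp_rot: [-0.01, -0.641, 0.768, 0.009]
contact_force: [-5.4, 1.3, 2.9]
grip_width: 0.21
```

```bash
python3 -c "
from h import *
st(TR)"
```

```text
frame xy of lifter origin mm [-128.1    0.4] phi 0.0405 tip z 0.0187 root z 0.0230
t 7.78 tcp [0.4899 0.2552 0.0628] tilt [ 0.0029  0.0262 -0.9997] yaw -0.1795 F [-5.4  1.3  2.9] w 0.210
twist -0.0015 slide [  0.4 -39.1   0.6]
```

play_rows(
  deltas=[
    {"slide": [0, -6, -1.2], "twist": 0, "fingers": 10},
    {"slide": [0, -6, -0.5], "twist": 0, "fingers": 10},
    {"slide": [0, -6, -0.2], "twist": 0, "fingers": 10},
    {"slide": [0, -6, 0], "twist": 0, "fingers": 10},
    {"slide": [0, -5, 0], "twist": 0, "fingers": 10},
  ],
)

```text
clock: 8.2
tcp_pos: [0.5169, 0.25, 0.0632]
tcp_rot: [-0.015, -0.641, 0.767, 0.013]
contact_force: [-6.4, -0.0, 5.9]
grip_width: 0.209
```

```bash
python3 -c "
from h import *
st(TR)
import cv2
cv2.imwrite('pics/w3.png',capture('wrist'))"
```

```text
frame xy of lifter origin mm [-1.006e+02  1.000e-01] phi 0.0531 tip z 0.0174 root z 0.0232
t 8.20 tcp [0.5169 0.25   0.0632] tilt [ 0.0054  0.0388 -0.9992] yaw -0.1794 F [-6.4 -0.   5.9] w 0.209
twist -0.0014 slide [  0.1 -11.7   1.6]
```

View pics/w3.png

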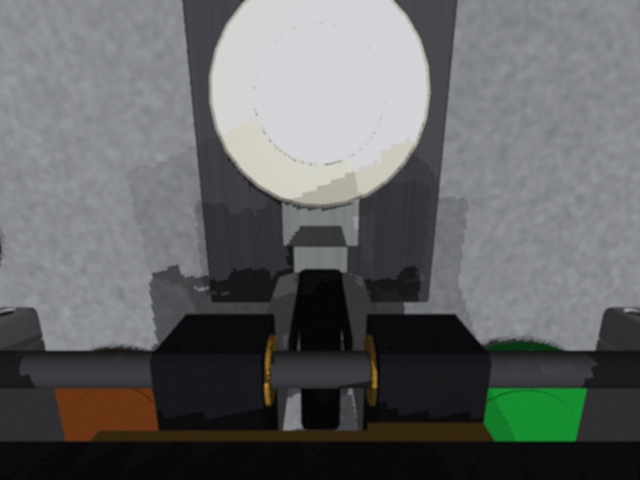

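play_rows(
  deltas=[
    {"slide": [0, -4, -2], "twist": 0, "fingers": 10},
    {"slide": [0, -4, -1], "twist": 0, "fingers": 10},
    {"slide": [0, 0, -3], "twist": 0, "fingers": 10},
    {"slide": [0, 0, -5], "twist": 0, "fingers": 10},
    {"slide": [0, 0, -5], "twist": 0, "fingers": 10},
    {"slide": [0, 0, -5], "twist": 0, "fingers": 10},
    {"slide": [0, 0, -5], "twist": 0, "fingers": 10},
    {"slide": [0, 0, 0], "twist": 0, "fingers": 10},
  ],
)

```text
clock: 8.92
tcp_pos: [0.5285, 0.2468, 0.0891]
tcp_rot: [-0.015, -0.64, 0.768, 0.012]
contact_force: [0.7, -0.0, -3.5]
grip_width: 0.21
```

```bash
python3 -c "
from h import *
st(TR)
st(ST,.15)"
```

```text
frame xy of lifter origin mm [-88.6  -1. ] phi 0.0522 tip z 0.0434 root z 0.0491
t 8.92 tcp [0.5285 0.2468 0.0891] tilt [ 0.0071  0.0379 -0.9993] yaw -0.1804 F [ 0.7 -0.  -3.5] w 0.210
twist -0.0024 slide [-1.2 -0.7 27.9]
frame xy of lifter origin mm [-237.7  495.3] phi 0.0522 tip z 0.0434 root z 0.0491
t 8.92 tcp [0.5285 0.2468 0.0891] tilt [ 0.0071  0.0379 -0.9993] yaw -0.1804 F [ 0.7 -0.  -3.5] w 0.210
twist 0.1126 slide [ 495.9 -146.5  -60.7]
```

play_rows(
  deltas=[
    {"slide": [0, 0, -4], "twist": 0, "fingers": 10},
    {"slide": [0, 0, -8], "twist": 0, "fingers": 10},
    {"slide": [0, 0, -12], "twist": 0, "fingers": 10},
    {"slide": [0, 0, -12], "twist": 0, "fingers": 10},
    {"slide": [0, 0, -11], "twist": 0, "fingers": 10},
    {"slide": [0, 0, -8], "twist": 0, "fingers": 10},
    {"slide": [0, 0, -5], "twist": 0, "fingers": 10},
    {"slide": [0, 0, -2], "twist": 0, "fingers": 10},
  ],
)

```text
clock: 9.58
tcp_pos: [0.5319, 0.2469, 0.1598]
tcp_rot: [-0.013, -0.64, 0.768, 0.011]
contact_force: [0.1, -0.7, -3.8]
grip_width: 0.209
```

play_rows(
  deltas=[
    {"slide": [4, -1, 0], "twist": 0.01, "fingers": 10},
    {"slide": [8, -2, 0], "twist": 0.02, "fingers": 10},
    {"slide": [12, -3.5, 0], "twist": 0.02, "fingers": 10},
    {"slide": [16, -5, 0], "twist": 0.02, "fingers": 10},
    {"slide": [20, -6, 0], "twist": 0.02, "fingers": 10},
    {"slide": [23, -7, 0], "twist": 0.01, "fingers": 10},
    {"slide": [25, -7.5, 0], "twist": 0, "fingers": 10},
    {"slide": [25, -7.5, 0], "twist": 0, "fingers": 10},
  ],
)

```text
clock: 10.25
tcp_pos: [0.5333, 0.1011, 0.1565]
tcp_rot: [-0.016, -0.598, 0.801, 0.012]
contact_force: [1.0, -0.8, -3.8]
grip_width: 0.211
```

```bash
python3 -c "
from h import *
st(ST,.145)"
```

```text
frame xy of lifter origin mm [-191.   357.2] phi 0.0528 tip z 0.1107 root z 0.1164
t 10.25 tcp [0.5333 0.1011 0.1565] tilt [ 0.0119  0.0385 -0.9992] yaw -0.2871 F [ 1.  -0.8 -3.8] w 0.211
twist 0.0059 slide [ 357.  -102.5   11.9]
```

play_rows(
  deltas=[
    {"slide": [25, -7, 0], "twist": 0, "fingers": 10},
    {"slide": [25, -7, 0], "twist": 0, "fingers": 10},
    {"slide": [25, -7, 0], "twist": 0, "fingers": 10},
    {"slide": [25, -7, 0], "twist": 0, "fingers": 10},
    {"slide": [25, -7, 0], "twist": 0, "fingers": 10},
    {"slide": [25, -7, 0], "twist": 0, "fingers": 10},
    {"slide": [25, -7, 0], "twist": 0, "fingers": 10},
    {"slide": [25, -7, 0], "twist": 0, "fingers": 10},
  ],
)

```text
clock: 10.92
tcp_pos: [0.52, -0.1247, 0.1507]
tcp_rot: [-0.021, -0.592, 0.805, 0.016]
contact_force: [0.8, 1.2, -3.5]
grip_width: 0.213
```

```bash
python3 -c "
from h import *
st(ST,.145)"
```

```text
frame xy of lifter origin mm [-138.5  137.2] phi 0.0647 tip z 0.1034 root z 0.1104
t 10.92 tcp [ 0.52   -0.1247  0.1507] tilt [ 0.0162  0.0504 -0.9986] yaw -0.3018 F [ 0.8  1.2 -3.5] w 0.213
twist -0.0088 slide [137.  -49.8   5.3]
```

play_rows(
  deltas=[
    {"slide": [24, -9, 0], "twist": 0, "fingers": 10},
    {"slide": [22, -8, 0], "twist": 0, "fingers": 10},
    {"slide": [19, -7, 0], "twist": 0, "fingers": 10},
    {"slide": [15, -6, 0], "twist": 0, "fingers": 10},
    {"slide": [11, -5, 0], "twist": 0, "fingers": 10},
    {"slide": [7, -3, 0], "twist": 0, "fingers": 10},
    {"slide": [3, -1, 0], "twist": 0, "fingers": 10},
  ],
)

```text
clock: 11.5
tcp_pos: [0.518, -0.248, 0.1454]
tcp_rot: [-0.025, -0.585, 0.81, 0.019]
contact_force: [-0.1, -0.2, -4.1]
grip_width: 0.206
```

```bash
python3 -c "
from h import *
st(ST,.145)"
```

```text
frame xy of lifter origin mm [-104.8   18.5] phi 0.0744 tip z 0.0968 root z 0.1049
t 11.50 tcp [ 0.518  -0.248   0.1454] tilt [ 0.0183  0.0601 -0.998 ] yaw -0.3196 F [-0.1 -0.2 -4.1] w 0.206
twist -0.0266 slide [ 18.5 -15.8  -0.2]
```

play_rows(
  deltas=[
    {"slide": [6, -5, 0], "twist": -0.01, "fingers": 10},
    {"slide": [6, -5, 0], "twist": -0.01, "fingers": 10},
    {"slide": [3, -3, 0], "twist": -0.005, "fingers": 10},
    {"slide": [1, -1, 0], "twist": 0, "fingers": 10},
    {"slide": [0, 0, 0], "twist": 0, "fingers": 10},
  ],
)

```text
clock: 11.92
tcp_pos: [0.5268, -0.268, 0.1438]
tcp_rot: [-0.025, -0.597, 0.802, 0.02]
contact_force: [-0.2, 0.5, -3.7]
grip_width: 0.211
```

```bash
python3 -c "
from h import *
st(ST,.125)
import cv2
cv2.imwrite('pics/w4.png',capture('wrist'))
cv2.imwrite('pics/t4.png',cv2.resize(capture('top')[180:280,340:450],None,fx=6,fy=6,interpolation=cv2.INTER_CUBIC))"
```

```text
frame xy of lifter origin mm [-90.6   1.9] phi 0.0769 tip z 0.0949 root z 0.1032
t 11.92 tcp [ 0.5268 -0.268   0.1438] tilt [ 0.0156  0.0626 -0.9979] yaw -0.2908 F [-0.2  0.5 -3.7] w 0.211
twist 0.0022 slide [ 1.6 -2.8 18.7]
```

View pics/w4.png

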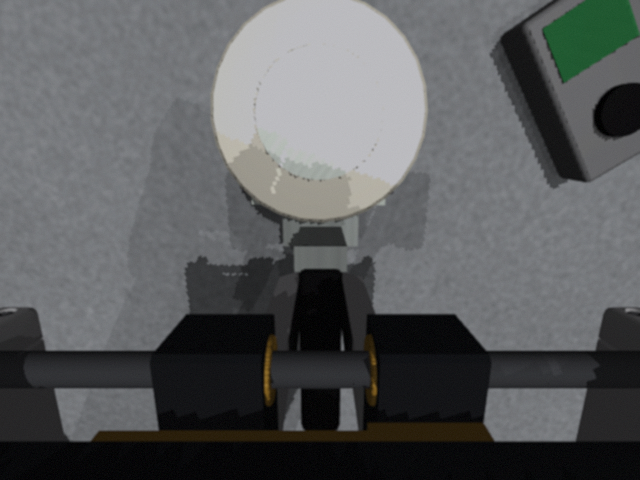

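View pics/t4.png

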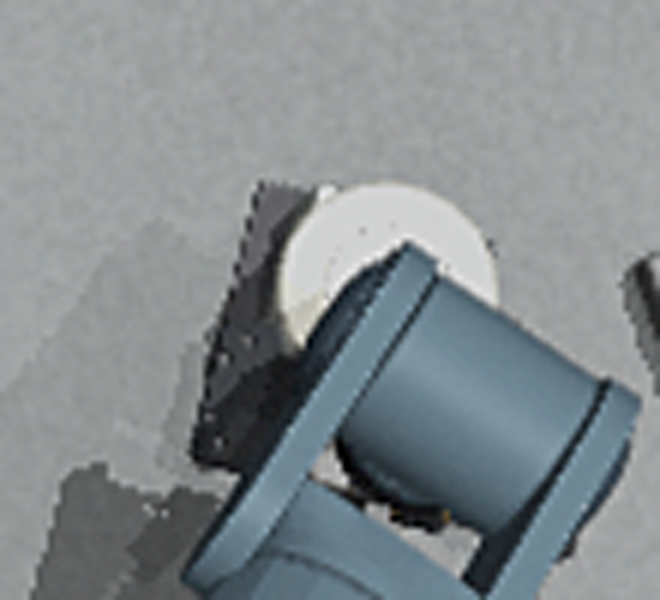

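```bash
python3 -c "
from h import *
w=px('top',[(340+389/6-.42,180+292/6-.42)],.114)[0]
c,q=np.cos(ST[1]),np.sin(ST[1]);d=w-ST[0];print(w,c*d[0]+q*d[1],-q*d[0]+c*d[1])
# wrist: lamp rim ellipse centre, and lamp rim lower edge
s=sense();R=Rt()
for a in pxw([(320,106),(320,221),(320,0)],.113): 
  d=a-ST[0];print(np.round((R.T@(np.r_[a,.114]-s['tcp_pos']))*1000,1),c*d[0]+q*d[1],-q*d[0]+c*d[1])
print('plate end',[(c*d[0]+q*d[1],-q*d[0]+c*d[1]) for d in pxw([(387,203)],.08)-ST[0]])
"
```

```text
[ 0.61195743 -0.29600922] 0.0015044165448054195 -0.0002869383668216285
[  0.2 -94.1  24. ] 0.004088982177628729 0.0017639406827549692
[  0.2 -34.7  27.7] -0.05542838550964513 0.0016486562322026478
[   0.2 -139.7   21.1] 0.04977093875537825 0.00185242610253856
plate end [(np.float64(-0.05180132180383596), np.float64(-0.042137768818755805))]
```

play_rows(
  deltas=[
    {"slide": [0, -0.2, 3], "twist": 0, "fingers": 10},
    {"slide": [0, -0.3, 4], "twist": 0, "fingers": 10},
    {"slide": [0, -0.2, 3], "twist": 0, "fingers": 10},
    {"slide": [0, -0.2, 2], "twist": 0, "fingers": 10},
    {"slide": [0, -0.1, 1.5], "twist": 0, "fingers": 10},
  ],
)

```text
clock: 12.43
tcp_pos: [0.5269, -0.2664, 0.1292]
tcp_rot: [-0.025, -0.598, 0.801, 0.021]
contact_force: [-0.6, 0.4, -3.7]
grip_width: 0.213
```

```bash
python3 -c "
from h import *
st(ST,.11)"
```

```text
frame xy of lifter origin mm [-91.    3.5] phi 0.0770 tip z 0.0803 root z 0.0886
t 12.43 tcp [ 0.5269 -0.2664  0.1292] tilt [ 0.0153  0.0627 -0.9979] yaw -0.2888 F [-0.6  0.4 -3.7] w 0.213
twist 0.0042 slide [ 3.2 -3.2 19.1]
```

play_rows(
  deltas=[
    {"slide": [2, -0.1, 1.5], "twist": 0, "fingers": 10},
    {"slide": [1, -0.1, 1.5], "twist": 0, "fingers": 10},
    {"slide": [0, -0.1, 1.5], "twist": 0, "fingers": 10},
    {"slide": [0, -0.1, 1.5], "twist": 0, "fingers": 10},
    {"slide": [0, -0.1, 1.5], "twist": 0, "fingers": 10},
    {"slide": [0, -0.1, 1.5], "twist": 0, "fingers": 10},
  ],
)

```text
clock: 12.93
tcp_pos: [0.5262, -0.2701, 0.1199]
tcp_rot: [-0.025, -0.597, 0.801, 0.02]
contact_force: [-0.1, 0.3, -2.4]
grip_width: 0.208
```

```bash
python3 -c "
from h import *
st(ST,.11)"
```

```text
frame xy of lifter origin mm [-90.6  -0.2] phi 0.0759 tip z 0.0711 root z 0.0793
t 12.93 tcp [ 0.5262 -0.2701  0.1199] tilt [ 0.0155  0.0616 -0.998 ] yaw -0.2891 F [-0.1  0.3 -2.4] w 0.208
twist 0.0039 slide [-0.4 -2.2  9.8]
```

play_rows(
  deltas=[
    {"slide": [0, -0.1, 1.5], "twist": 0, "fingers": 10},
    {"slide": [0, -0.1, 1.5], "twist": 0, "fingers": 10},
    {"slide": [0, -0.1, 1.5], "twist": 0, "fingers": 10},
    {"slide": [0, -0.1, 1.5], "twist": 0, "fingers": 10},
    {"slide": [0, -0.1, 1.5], "twist": 0, "fingers": 10},
    {"slide": [0, -0.1, 1.5], "twist": 0, "fingers": 10},
    {"slide": [0, 0, 0], "twist": 0, "fingers": 10},
  ],
)

```text
clock: 13.52
tcp_pos: [0.5277, -0.2713, 0.1115]
tcp_rot: [-0.024, -0.597, 0.801, 0.018]
contact_force: [-0.8, -0.4, -2.0]
grip_width: 0.21
```

```bash
python3 -c "
from h import *
st(ST,.11)"
```

```text
frame xy of lifter origin mm [-88.7  -1. ] phi 0.0713 tip z 0.0633 root z 0.0710
t 13.52 tcp [ 0.5277 -0.2713  0.1115] tilt [ 0.0171  0.057  -0.9982] yaw -0.2892 F [-0.8 -0.4 -2. ] w 0.210
twist 0.0038 slide [-1.   0.2  1.5]
```

play_rows(
  deltas=[
    {"slide": [0, 5, 0.4], "twist": 0, "fingers": 10},
    {"slide": [0, 10, 0.6], "twist": 0, "fingers": 10},
    {"slide": [0, 15, 0.9], "twist": 0, "fingers": 10},
    {"slide": [0, 18, 1.0], "twist": 0, "fingers": 10},
    {"slide": [0, 18, 1.0], "twist": 0, "fingers": 10},
  ],
)

```text
clock: 13.93
tcp_pos: [0.4638, -0.2527, 0.1116]
tcp_rot: [-0.024, -0.598, 0.801, 0.016]
contact_force: [-0.2, -0.1, -1.5]
grip_width: 0.208
```

```bash
python3 -c "
from h import *
st(ST,.11)"
```

```text
frame xy of lifter origin mm [-155.3   -1.6] phi 0.0688 tip z 0.0638 root z 0.0712
t 13.93 tcp [ 0.4638 -0.2527  0.1116] tilt [ 0.018   0.0545 -0.9983] yaw -0.2877 F [-0.2 -0.1 -1.5] w 0.208
twist 0.0053 slide [ -1.6 -66.3  -2. ]
```

play_rows(
  deltas=[
    {"slide": [0, 18, 1.0], "twist": 0, "fingers": 10},
    {"slide": [0, 18, 1.0], "twist": 0, "fingers": 10},
    {"slide": [0, 12, 0.6], "twist": 0, "fingers": 10},
    {"slide": [0, 5, 0], "twist": 0, "fingers": 10},
    {"slide": [-10, 0, 0], "twist": 0, "fingers": 10},
    {"slide": [-20, 0, 0], "twist": 0, "fingers": 10},
    {"slide": [-30, 0, 0], "twist": 0, "fingers": 10},
    {"slide": [-30, 0, 0], "twist": 0, "fingers": 10},
  ],
)

```text
clock: 14.6
tcp_pos: [0.4345, -0.1496, 0.1114]
tcp_rot: [-0.023, -0.594, 0.804, 0.015]
contact_force: [-0.3, 0.3, -1.5]
grip_width: 0.213
```

```bash
python3 -c "
from h import *
st(ST,.11)"
```

```text
frame xy of lifter origin mm [-213.2   88.7] phi 0.0658 tip z 0.0639 root z 0.0710
t 14.60 tcp [ 0.4345 -0.1496  0.1114] tilt [ 0.0197  0.0515 -0.9985] yaw -0.2981 F [-0.3  0.3 -1.5] w 0.213
twist -0.0051 slide [  88.6 -124.2   -3.3]
```

play_rows(
  deltas=[
    {"slide": [-20, 0, 0], "twist": 0, "fingers": 10},
    {"slide": [-8, 0, 5], "twist": 0, "fingers": 10},
    {"slide": [0, 0, 10], "twist": 0, "fingers": 10},
    {"slide": [0, -1, 14], "twist": 0, "fingers": 10},
    {"slide": [0, -1, 12], "twist": 0, "fingers": 10},
    {"slide": [0, 0, 7], "twist": 0, "fingers": 10},
    {"slide": [0, 0, 4], "twist": 0, "fingers": 10},
    {"slide": [0, 0, 0], "twist": 0, "fingers": 10},
  ],
)

```text
clock: 15.27
tcp_pos: [0.4452, -0.1189, 0.0546]
tcp_rot: [-0.022, -0.597, 0.802, 0.014]
contact_force: [-0.9, 0.1, -1.4]
grip_width: 0.209
```

```bash
python3 -c "
from h import *
st(ST,.04)"
```

```text
frame xy of lifter origin mm [-211.8  121.1] phi 0.0632 tip z 0.0074 root z 0.0143
t 15.27 tcp [ 0.4452 -0.1189  0.0546] tilt [ 0.0196  0.0489 -0.9986] yaw -0.2911 F [-0.9  0.1 -1.4] w 0.209
twist 0.0019 slide [ 120.8 -123.5   10.9]
```

play_rows(
  deltas=[
    {"slide": [0, 0, 4], "twist": 0, "fingers": 10},
    {"slide": [0, 0, 3], "twist": 0, "fingers": 10},
    {"slide": [0, 0, 3], "twist": 0, "fingers": 10},
    {"slide": [0, 0, 3], "twist": 0, "fingers": 10},
    {"slide": [0, 0, 3], "twist": 0, "fingers": 10},
    {"slide": [0, 0, 2], "twist": 0, "fingers": 10},
  ],
  squeeze=4,
)

```text
clock: 15.77
tcp_pos: [0.446, -0.1218, 0.0374]
tcp_rot: [-0.022, -0.596, 0.803, 0.011]
contact_force: [-1.4, -1.4, 5.9]
grip_width: 0.218
```

```bash
python3 -c "
from h import *
st(ST,.04)"
```

```text
frame xy of lifter origin mm [-210.2  118.6] phi 0.0588 tip z -0.0091 root z -0.0028
t 15.77 tcp [ 0.446  -0.1218  0.0374] tilt [ 0.0217  0.0445 -0.9988] yaw -0.2927 F [-1.4 -1.4  5.9] w 0.218
twist 0.0003 slide [ 118.6 -121.1   -5.4]
```

Now I'll release the lifter, back off upward and check.

play_rows(
  deltas=[
    {"slide": [0, 0, 0], "twist": 0, "fingers": 40},
    {"slide": [0, 0, 0], "twist": 0, "fingers": 50},
    {"slide": [0, 0, 0], "twist": 0, "fingers": 60},
    {"slide": [0, 0, 0], "twist": 0, "fingers": 60},
    {"slide": [0, 0, 0], "twist": 0, "fingers": 60},
    {"slide": [0, 0, 0], "twist": 0, "fingers": 60},
    {"slide": [0, 0, 0], "twist": 0, "fingers": 60},
  ],
)

```text
clock: 16.35
tcp_pos: [0.4473, -0.1221, 0.0383]
tcp_rot: [-0.021, -0.596, 0.803, 0.01]
contact_force: [0.1, -0.3, 1.2]
grip_width: 0.634
```

play_rows(
  deltas=[
    {"slide": [0, 0, -5], "twist": 0, "fingers": 60},
    {"slide": [0, -0.5, -15], "twist": 0, "fingers": 60},
    {"slide": [0, -1, -25], "twist": 0, "fingers": 60},
    {"slide": [0, 0, -30], "twist": 0, "fingers": 60},
    {"slide": [0, 10, -30], "twist": 0, "fingers": 60},
    {"slide": [-30, 10, -20], "twist": 0, "fingers": 60},
    {"slide": [-40, 0, 0], "twist": 0, "fingers": 60},
    {"slide": [-40, 0, 0], "twist": 0, "fingers": 60},
  ],
)

```text
clock: 17.02
tcp_pos: [0.467, -0.0117, 0.1704]
tcp_rot: [-0.02, -0.591, 0.806, 0.01]
contact_force: [0.5, -0.4, -0.3]
grip_width: 0.637
```

play_rows(
  deltas=[
    {"slide": [-40, 0, 0], "twist": 0, "fingers": 60},
    {"slide": [-40, 0, 0], "twist": 0, "fingers": 60},
    {"slide": [-40, 0, 0], "twist": 0, "fingers": 60},
    {"slide": [-40, 0, 0], "twist": 0, "fingers": 60},
    {"slide": [-20, 0, 0], "twist": 0, "fingers": 60},
    {"slide": [0, 0, 0], "twist": 0, "fingers": 60},
  ],
)

```text
clock: 17.52
tcp_pos: [0.5243, 0.1736, 0.1724]
tcp_rot: [-0.016, -0.593, 0.805, 0.007]
contact_force: [0.0, -0.3, -1.0]
grip_width: 0.64
```

```bash
python3 -c "
from h import *
import cv2
st(ST)
a=capture('top');cv2.imwrite('pics/t5f.png',a)
cv2.imwrite('pics/t5.png',cv2.resize(a[190:310,290:450],None,fx=5,fy=5,interpolation=cv2.INTER_CUBIC))
b=capture('scene');cv2.imwrite('pics/s5.png',cv2.resize(b[190:340,130:350],None,fx=3.6,fy=3.6,interpolation=cv2.INTER_CUBIC))"
```

```text
frame xy of lifter origin mm [-220.6  424. ] phi 0.0454 tip z 0.1276 root z 0.1325
t 17.52 tcp [0.5243 0.1736 0.1724] tilt [ 0.017   0.0311 -0.9994] yaw -0.2999 F [ 0.  -0.3 -1. ] w 0.640
twist -0.0069 slide [ 422.1 -135.2  114.1]
```

View pics/t5.png

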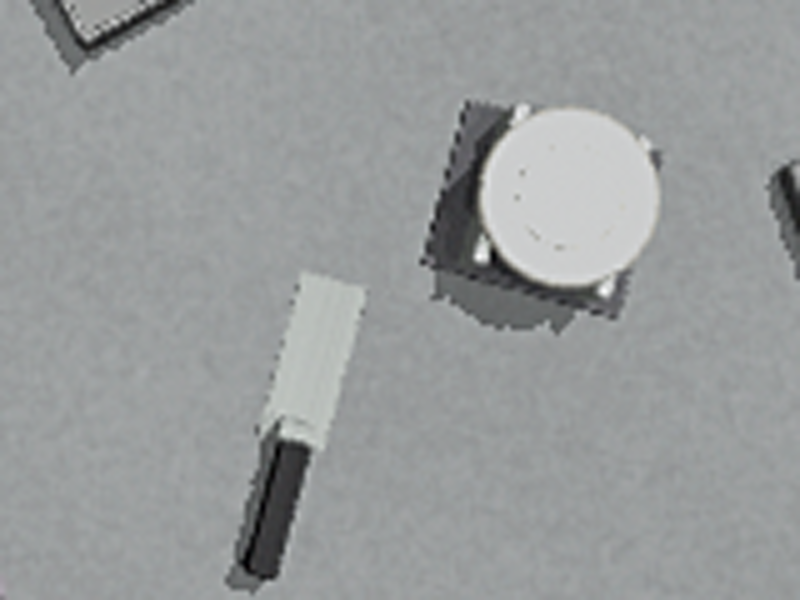

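View pics/s5.png

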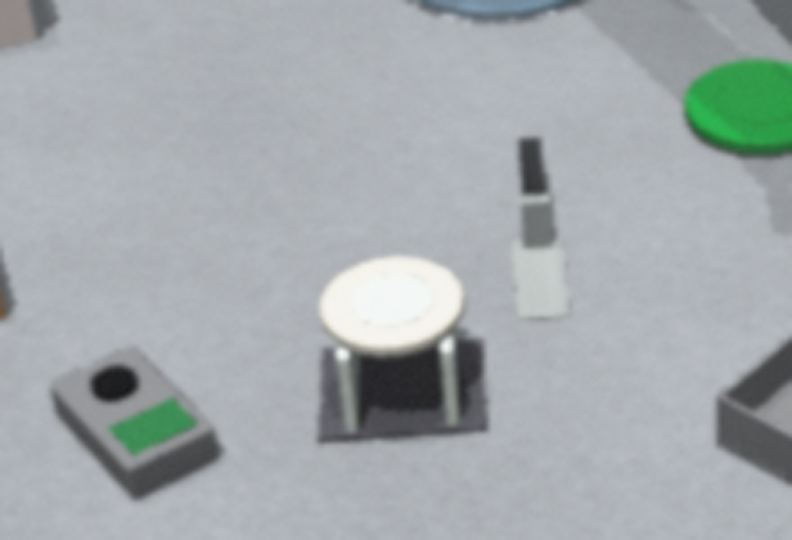

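```bash
python3 -c "
from h import *
w=px('top',[(403.5,229.1)],.092)[0]
c,q=np.cos(ST[1]),np.sin(ST[1]);d=w-ST[0];print(c*d[0]+q*d[1],-q*d[0]+c*d[1])
import cv2
a=cv2.absdiff(cv2.imread('pics/top0.png'),cv2.imread('pics/t5f.png')).max(2)
for n,(x,y,w,h) in dict(bulb=(130,225,40,40),meter=(440,210,45,55),bin=(285,148,50,55)).items(): print(n,(a[y:y+h,x:x+w]>40).sum())
"
```

```text
0.0009712710859754155 -0.0016834092362335083
bulb 0
meter 0
bin 0
```

Lamp is centred to about 2 mm and lies level, the lifter is flat and clear, and the bystanders haven't moved.

```bash
python3 -c "
from station import *
print(hand_in())"
```

```text
the job is handed in; nothing more can be done
None
```

The white lamp from the tray is on the test stand, the lifter is flat on the open bench, and the job is handed in at about 17.5 s of the 69 s. No verdict came back.

**How it went:** I slid the lifter's blade under the lamp against the stop pins, lifted it and carried it over. I lowered it slowly onto the two plates, pulled the blade out, and laid the lifter down in front and to the left of the stand.

**Last checks:**
- **Lamp position:** the top view puts its centre about 1 mm along the plates and 2 mm across them from the stand's centre. The limits are 15 mm and 12 mm.
- **Level and clear:** by eye the lamp looks level, and the lifter looks flat and clear of tray, stand and lamp. I did not measure either angle.
- **Bystanders:** the bulb holder, meter and screw bin show no change between the first and last top pictures.

**What disagreed:**
- **Tool tilt:** the tool tilted as it moved, up to about 0.06 rad, so the blade and lamp were carried tip-down by up to about 0.08 rad. The lamp touched down on its far edge first and then settled. Contact force on the stand was not directly visible, but the wrist force changed by no more than about 2 N during the set-down.
- **Tray position:** the top and wrist cameras differed by about 4 mm sideways on the tray. I went with the wrist camera.

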